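# Park the profile in its bay behind the stop post

## Robot

A 6-joint arm with a two-finger parallel gripper is mounted at the origin on a cart in front of the work surface, level with it; the furniture and walls round the work are solid. World frame = base frame: x ahead of the robot, y to its left, z up, the work surface at z = 0. Lengths are in m, angles in rad, forces in N, time in s.
With the tool pointing down it reaches from about 0.275 to 0.85 m from the base axis. Payload 19 kg.
Tool frame: the origin (TCP) lies midway between the tips of the shut fingers; the grasp point (between the pads) lies 19 mm behind it; x points along the fingers, y is the direction in which the jaws open and shut, and the axes are right-handed (so a half turn about x gives the same grasp; the last joint's range is limited). The gripper opens to 85 mm and grips with 20 to 120 N. Pads are 22 mm wide; open, the fingers measure 114 mm over their backs; the gripper's body (76 mm by 85 mm) begins 54 mm behind the grasp point. The pads swing forward as they close: fully open they stand 13 mm farther back than shut.
Start: joints at [-1.329, 0.15, 1.437, -0, 1.554, -0.134], TCP at [0.211, -0.535, 0.231] pointing down, gripper open.
Joint ranges: [-2.8, 2.8], [-0.68, 2.1], [0.12, 2.68], [-1.39, 4.53], [0.16, 2.79], [-2.81, 2.81]. Speed limits (rad/s): [1.89, 1.89, 2.22, 3.01, 3.01, 3.01].

## Interface

Orientations are given as [roll, pitch, yaw] about the fixed x, y, z axes, in that order (R = Rz(yaw) Ry(pitch) Rx(roll)).
In Python, from bench import status, eyes, workorder gives the robot as it stands.
- The arm moves only by the tool drive_tool, never from a script. Its argument "moves" is a list of rows, each a list of 3 entries, a list of its own where there are three numbers: the shift along the tool's x, y, z in m, then the turn about the tool's x in rad, then the opening, from 0 (shut) to 1 (fully open). A call has 1 to 5 rows; each row shifts and turns the pose as measured when the row begins, along the tool's axes as they then stand; what a row does not reach is not made up. A row lasts 1/10 s, in which the tool goes at most 50 mm and 8.59 degrees, less where a joint would pass 70% of its speed; a pose out of reach is approached as far as the arm can. A call with a gripper value outside its range is refused whole. The fingers move at their own pace and stop on an object; "squeeze" is the grip in N (left out, the last holds). Time passes only in rows, so rows that do not move let the fingers close. It gives the time, the measured TCP pose, the force and the opening at its end, in the units of the state.
- status.sense(): the state, without advancing time (a new reading comes with each control period).
- eyes.grab_frame(name): name is "side" or "top" or "wrist"; returns the picture (400x640x3 uint8, blue, green, red); there is no depth.
- eyes.camera_params(name): a dict with "fov_y" (degrees; the focal length in pixels is half the picture's height over the tangent of half this angle, whatever the lens; pixels are square), "cx", "cy" (the principal point, pixels), "R" (3x3) and "t" (3): a world point X has camera coordinates R X + t; the wrist camera has in their place "hand_eye" (4x4, takes a point from camera to tool coordinates, whose origin is the TCP and whose axes are the tool frame's). Camera axes: x right, y down, z forward; pixel columns grow to the right and rows downward; lengths in m; the calibration is good to about 2 mm. A picture is of the moment at which its call begins: read the wrist's pose just before it. camera_params takes no time and is no camera call.
- workorder.finish_job(): hands the job in, once; it reports no verdict.
The state is a dict: "time": time; "joint_positions": joint angles; "dq": joint speeds; "joint_efforts": joint torques, N m; "ee_pos": TCP position; "tool_rot": TCP orientation; "wrist_force": force on the tool from outside, world axes, zero at the start; "wrist_torque": the same for the moment, N m; "opening": finger opening in m.
Only numpy, scipy, OpenCV 4.12 (cv2) and the standard library are available. Lean on these libraries where they do the work, as an engineer would, in place of code of your own. Each camera call takes 0.05 s, during which the arm holds its last target.

## Task

Push the length of slotted aluminium profile across the bench top into the blue three-sided bay. The steel stop post in front of the mouth blocks a straight push, so angle the profile past it: push one end in beside and behind the post, then the other end, until the whole profile lies inside the bay, along the back wall with at most a few millimetres of gap. Only push it, gently, with the fingertips or the outside of the fingers: do not grip, lift or tip it, do not ram it hard against anything, and leave the vials, the lens tube and the slide box near the bay where they stand.

Things in the scene. Friction and masses are not known exactly. Their poses are not given: they have to be found in the camera images.
- dock: Blue bay fixed to the bench: back and two end walls, 28 mm high, 8 thick, no floor, open to its -x. Origin: on the bench top, middle of the back wall's inner face (plane x = 0). +x: pushing direction, into the back wall; +y: along it to the post's end. End walls' inner faces at y = +-88 mm, reaching to x = -36. A 4 mm high screw foot outside each end, to y = +-115. Bench front edge about x = -155.
- post: Steel stop post with a red band, fixed to the bench: shaft 14 mm in diameter, 45 mm high, on a 20 mm foot 5 mm high. Origin: centre of its underside. It stands in front of the bay's mouth, about 62 mm in front of the back wall (bay x = -62) and 46 mm to the +y side of the bay's middle.
- rail_mid (a point): Centre of the loose straight length of slotted aluminium profile: 150 mm long, 25 mm wide, 25 mm high, about 0.15 to 0.31 kg, lying flat on the bench top; this point is half-way up (12.5 mm). Axes: y along its length towards rail_post_end, z up. It starts in front of the bay, roughly parallel to the back wall, shifted to the bay's -y side.
- rail_post_end (a point): Centre of the profile's end face on the side of the stop post (the end that starts nearer the bay's +y end), 75 mm from rail_mid, 12.5 mm above the bench top. Same axes as rail_mid.
- rail_tail_end (a point): Centre of the profile's other end face, 75 mm from rail_mid, 12.5 mm above the bench top. Same axes as rail_mid.
- vial_0: Clear vial with a white cap, 27 mm across, 57 mm high, standing loose about 140 mm from the bay's middle, beyond its +y end. Origin: centre of its underside. Leave alone.
- lens_tube_0: Black lens tube, 30 mm across, 25 mm high, standing loose beyond the bay's +y end, nearer the front edge than the vial. Origin: centre of its underside. Leave alone.
- vial_6: Small vial with a black cap, 22 mm across, 52 mm high, standing loose about 138 mm from the bay's middle, beyond its -y end. Origin: centre of its underside. Leave alone.
- slide_box: Pale box for microscope slides, 34 x 82 x 33 mm, long along its own y, lying loose to the +y side of the work, near the front edge. Origin: centre of its underside. Leave alone.
- rail: The same profile as a whole, origin at the centre of its underside, axes as rail_mid.

How it is judged:
By the outcome, as a careful person would: the job done as asked, in the order asked, and still so for the second after the job is handed in, with the robot touching nothing.
It also fails if it takes over 64 s, if anything falls off the work surface, if the arm or the gripper's body presses on something with over 40 N, if the wrist force passes 120 N, or if a joint passes its speed limit or range.

## Working session

There is one attempt and no reset: what is moved stays moved. The work goes in short steps, Python scripts to look and compute and a tool call to move; the robot and the scene stay as the last step left them, time stands still between calls to the robot, and variables do not carry over. Pictures are saved under pics/ and viewed, and the job is handed in when it is done.

Besides the shell and the picture viewer there is one more tool, called after "Request:" as name([rows], argument=value, ...), one row to a line, values as JSON. drive_tool: Moves the arm, as the interface text tells. Its arguments: {"type":"object","properties":{"moves":{"type":"array","items":{"type":"array"}},"squeeze":{"type":"number"}},"required":["moves"]}

```bash
mkdir -p pics; ls; cat > h.py <<'E'
import numpy as np,cv2
from bench import status,eyes,workorder
def snap(n,f):
    im=eyes.grab_frame(n); cv2.imwrite('pics/'+f,im); return im
def ray(n,u,v):
    p=eyes.camera_params(n); f=200/np.tan(np.radians(p['fov_y'])/2)
    R=np.array(p['R']);t=np.array(p['t'])
    d=R.T@np.array([(u-p['cx'])/f,(v-p['cy'])/f,1.]); return -R.T@t,d
def pt(n,u,v,z):
    c,d=ray(n,u,v); return c+d*(z-c[2])/d[2]
def proj(n,X):
    p=eyes.camera_params(n); f=200/np.tan(np.radians(p['fov_y'])/2)
    q=np.array(p['R'])@np.array(X)+np.array(p['t']); return q[:2]/q[2]*f+[p['cx'],p['cy']]
E
python3 - <<'E'
from h import *
for n in('top','side'):
    snap(n,n+'0.png'); p=eyes.camera_params(n); print(n,p.keys(),p['fov_y'],p['cx'],p['cy'],ray(n,320,200))
s=status.sense();print(s['time'],s['ee_pos'],s['tool_rot'],s['opening'],s['wrist_force'])
E
```

```text
pics
top dict_keys(['fov_y', 'cx', 'cy', 'R', 't']) 42.07028228539844 318.69831481970215 196.49781396465937 (array([0.39886479, 0.30928809, 1.03921664]), array([ 0.13832042,  0.02076263, -0.99019593]))
side dict_keys(['fov_y', 'cx', 'cy', 'R', 't']) 42.5732353759769 313.45249611565936 197.20688672092393 (array([-0.39336143,  0.40621768,  0.53739161]), array([ 0.86992271, -0.10303721, -0.482504  ]))
0.1 [ 0.21095439 -0.5346759   0.23076439] [-1.69340345  1.56972333  1.82395646] 0.08554102665322691 [0.23891524 0.01532978 0.63423176]
```

View pics/top0.png

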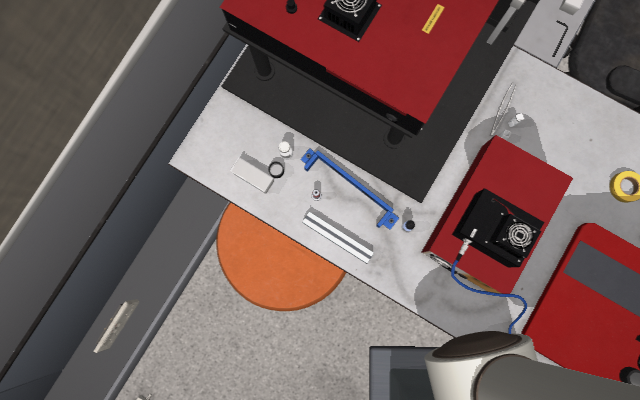

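View pics/side0.png

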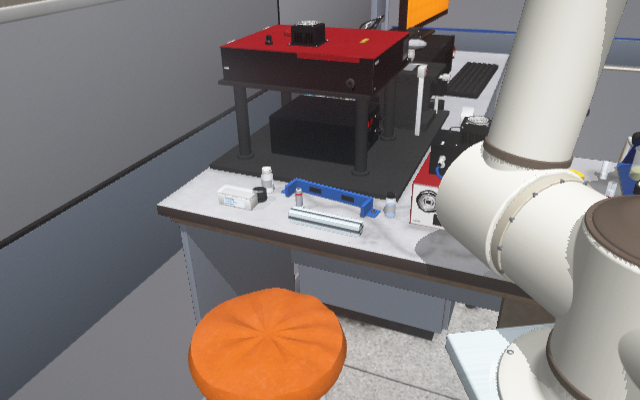

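The top view shows the blue bay at about (350,185), the post at (316,193), the profile from (308,215) to (370,257), and the vials, lens tube and slide box near the bay's ends. I'll enlarge it before measuring.

```bash
python3 - <<'E'
from h import *
im=cv2.imread('pics/top0.png'); cv2.imwrite('pics/top0z.png',cv2.resize(im[120:280,220:440],None,fx=3.6,fy=3.6,interpolation=cv2.INTER_CUBIC))
im=cv2.imread('pics/side0.png'); cv2.imwrite('pics/side0z.png',cv2.resize(im[140:260,200:430],None,fx=3.4,fy=3.4,interpolation=cv2.INTER_CUBIC))
for u,v in [(308,215),(370,257),(316,193),(308,155),(392,222),(415,200),(170,163)]: print(u,v,pt('top',u,v,0).round(3))
E
```

```text
308 215 [0.513 0.355 0.   ]
370 257 [0.432 0.23  0.   ]
316 193 [0.558 0.339 0.   ]
308 155 [0.637 0.357 0.   ]
392 222 [0.502 0.186 0.   ]
415 200 [0.547 0.14  0.   ]
170 163 [0.616 0.64  0.   ]
```

View pics/top0z.png

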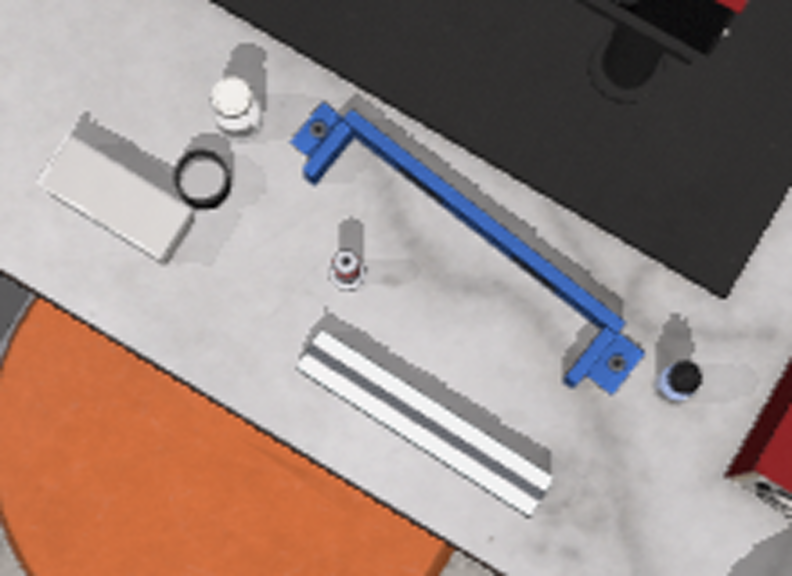

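View pics/side0z.png

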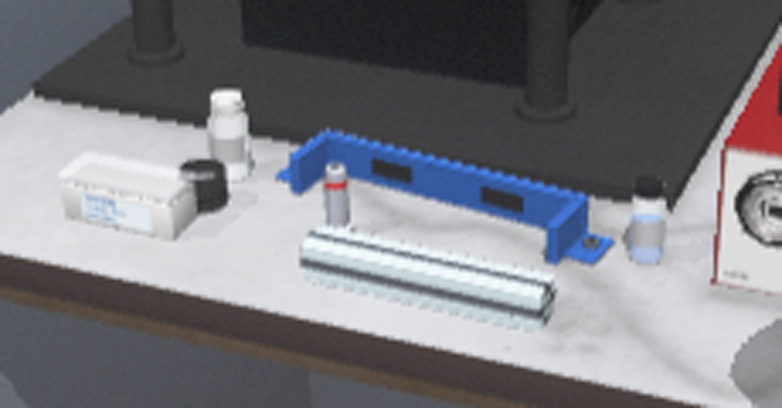

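```bash
python3 - <<'E'
from h import *
im=cv2.imread('pics/top0.png'); 
cv2.imwrite('pics/topd.png',cv2.resize(im[145:240,295:405],None,fx=7,fy=6,interpolation=cv2.INTER_NEAREST))
hsv=cv2.cvtColor(im,cv2.COLOR_BGR2HSV)
# profile across wall middle
for u in (330,350,370): print(u,[tuple(int(x) for x in im[v,u]) for v in range(int(163+(u-320)*.68)-4,int(163+(u-320)*.68)+14)])
m=((im.min(2)>185)).astype(np.uint8); m[:205]=0;m[265:]=0;m[:,:300]=0;m[:,380:]=0
for v in range(210,264,4): print(v,''.join('#' if x else '.' for x in m[v,300:380]))
E
```

```text
330 [(86, 48, 28), (80, 48, 30), (114, 99, 93), (183, 184, 188), (181, 182, 186), (182, 183, 186), (180, 180, 183), (177, 178, 180), (177, 177, 180), (176, 177, 181), (174, 175, 178), (172, 173, 176), (173, 174, 178), (169, 170, 174), (163, 163, 166), (162, 164, 167), (160, 161, 164), (165, 166, 169)]
350 [(186, 105, 64), (140, 78, 47), (93, 52, 31), (99, 62, 43), (154, 140, 135), (196, 194, 197), (197, 196, 200), (197, 198, 200), (198, 196, 200), (195, 195, 196), (196, 195, 197), (193, 192, 194), (192, 191, 194), (192, 191, 195), (189, 189, 192), (186, 186, 190), (185, 186, 189), (177, 177, 181)]
370 [(184, 104, 63), (185, 105, 63), (177, 101, 61), (102, 58, 35), (43, 32, 28), (85, 77, 75), (161, 157, 156), (185, 185, 187), (186, 186, 188), (184, 184, 186), (181, 180, 184), (181, 181, 185), (178, 179, 182), (171, 171, 175), (166, 166, 172), (163, 164, 168), (161, 164, 168), (163, 165, 168)]
210 #######...........###############################################...........####
214 #####..#######..........############################################...........#
218 ###.........########.
[... 294 characters left out ...]
#################...
234 ####################..#########......########...........########################
238 ##########################..#########......########..........###################
242 ################################...########......#########...........###########
246 ......#################################..#########......########................
250 .............################################..#########......########..........
254 ...................################################..#########......#####.......
258 ..........................###############################...########............
262 .................................###############################..###...........
```

View pics/topd.png

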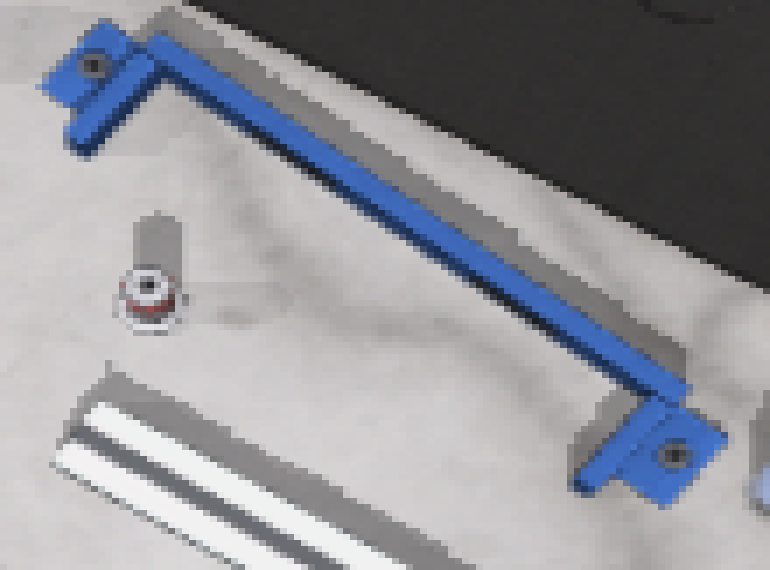

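```bash
cat > meas.py <<'E'
from h import *
import sys
def dock(im):
    B=im[:,:,0].astype(float)-im[:,:,2]
    m=((B>95)&(im[:,:,0]>140)).astype(np.uint8)
    P={}
    lo=[];hi=[]
    for u in range(322,387):
        vs=np.nonzero(m[140:235,u])[0]+140
        # biggest run
        if len(vs)==0: continue
        lo.append((u,vs.min()-.5)); hi.append((u,vs.max()+.5))
    def ln(ps):
        W=np.array([pt('top',u,v,.028)[:2] for u,v in ps])
        k=np.ones(len(W),bool)
        for _ in range(5):
            c=W[k].mean(0); d=np.linalg.svd(W[k]-c)[2][0]; n=np.array([-d[1],d[0]])
            r=(W-c)@n; k=abs(r)<max(.0015,2*r[k].std())
        return c,d,k.sum()
    return ln(lo),ln(hi),m
def rail(im):
    m=(im.min(2)>222).astype(np.uint8)
    return m
E
python3 - <<'E'
from meas import *
im=cv2.imread('pics/top0.png')
a,b,m=dock(im); print(a,b)
d=b[1]; 
if d[1]<0:d=-d
n=np.array([d[1],-d[0]])   # +x bay
print('yaw x',np.degrees(np.arctan2(n[1],n[0])),'thick',(a[0]-b[0])@n)
# end walls extents: project bright mask contours in z=.028
c=b[0]
vs,us=np.nonzero(m[140:240,290:410]); W=np.array([pt('top',u+290,v+140,.028)[:2] for u,v in zip(us,vs)])
L=(W-c)@np.c_[n,d]
for x0 in (.004,-.005,-.01,-.015,-.02,-.025,-.03,-.034): 
    y=np.sort(L[abs(L[:,0]-x0)<.0025][:,1]); print(x0,(y*1000).round().astype(int)[:40] if x0<0 else (y.min(),y.max()))
r=cv2.inRange(im,(215,215,215),(255,255,255)); r[:200]=0;r[270:]=0;r[:,:295]=0;r[:,385:]=0
n_,lab,st,_=cv2.connectedComponentsWithStats(r); print(st)
E
```

```text
(array([0.58330637, 0.26438577]), array([-0.61090368, -0.79170493]), np.int64(65)) (array([0.58188699, 0.27319294]), array([-0.61136702, -0.79134718]), np.int64(56))
yaw x -37.688413335872525 thick 0.006507631371690359
0.004 (np.float64(-0.10239465170360584), np.float64(0.08644539366942396))
-0.005 [-121 -120 -119 -118 -118 -117 -116 -115 -115 -114 -113 -113 -112 -111
 -111 -110 -108 -108 -107 -107 -106 -105 -104 -104 -103 -103 -101 -101
 -100  -99  -98  -97   81   82   83   83   84   84   86   87]
-0.01 [-121 -120 -120 -119 -119 -117 -115 -109 -108 -107 -106 -105 -105 -104
 -102 -102 -101 -100 -100  -99  -98  -98  -97  -97   81   82   83   83
   85   85   86   86   88   99  100  101]
-0.015 [-121 -121 -119 -119 -118 -108 -107 -107 -106 -106 -104 -104 -103 -103
 -102 -101 -100  -99  -99  -97   81   81   82   82   84   84   85   87
   87  100  101  101]
-0.02 [-120 -120 -119 -118 -117 -116 -115 -115 -113 -113 -112 -111 -110 -109
 -109 -108 -108 -106 -105 -105 -104 -103 -103 -102 -101 -101 -100 -100
  -98  -98  -97  -97   81   83   83   84   85   86   86   87]
-0.025 [-121 -121 -120 -1
[... 206 characters left out ...]
3 -102 -101 -101 -100 -100  -99  -98  -97   81   82   83
   84   84   85   85   87   95   98]
-0.034 [-102 -101 -101  -99  -98  -98  -97   81   82   83   84   84   86]
[[     0      0    640    400 255320]
 [   307    212     66     44    299]
 [   303    219     66     44    329]
 [   316    233      1      1      1]
 [   318    235      8      7     23]
 [   311    242      2      3      5]
 [   317    243      4      5     11]
 [   326    242      3      1      3]
 [   315    244      1      1      1]
 [   326    244      2      3      3]
 [   323    246      1      1      1]
 [   332    247      1      1      1]
 [   324    249      2      2      2]
 [   315    250      1      1      1]]
```

```bash
cat >> meas.py <<'E'
def frame(im):
    a,b,m=dock(im); d=b[1] if b[1][1]>0 else -b[1]; n=np.array([d[1],-d[0]])
    c=b[0]-n*((8-1000*((a[0]-b[0])@n))/2000)
    vs,us=np.nonzero(m[140:240,290:410]); W=np.array([pt('top',u+290,v+140,.028)[:2] for u,v in zip(us,vs)])
    L=(W-c)@np.c_[n,d]; k=(L[:,0]<-.008)&(L[:,0]>-.033)
    y0=(L[k&(L[:,1]<0),1].max()+L[k&(L[:,1]>0),1].min())/2
    return c+d*y0,n,d
def toL(W,F): return (np.asarray(W)[...,:2]-F[0])@np.c_[F[1],F[2]]
def toW(L,F): return F[0]+np.asarray(L)@np.c_[F[1],F[2]].T
E
python3 - <<'E'
from meas import *
import json
im=cv2.imread('pics/top0.png'); F=frame(im); print(F)
np.savez('F.npz',o=F[0],n=F[1],d=F[2])
r=cv2.inRange(im,(215,215,215),(255,255,255)); r[:200]=0;r[270:]=0;r[:,:295]=0;r[:,385:]=0
n_,lab,st,_=cv2.connectedComponentsWithStats(r)
k=[i for i in range(1,n_) if st[i,4]>150]
vs,us=np.nonzero(np.isin(lab,k))
W=np.array([pt('top',u,v,.025)[:2] for u,v in zip(us,vs)])
L=toL(W,F)*1000
print(cv2.minAreaRect(L.astype(np.float32)), cv2.boxPoints(cv2.minAreaRect(L.astype(np.float32))))
def show(s,n,u,v,z): print(s,(toL(pt(n,u,v,z),F)*1000).round(1))
z=lambda X,Y:(219.6+X/3.6,119.6+Y/3.6)
show('post foot/ top',"top",*z(347,262),.045); show('vial0cap','top',*z(232,98),.057); show('lens','top',*z(203,178),.025);show('vial6','top',*z(685,378),.052)
for q in [(38,183),(163,262),(193,213),(80,132)]: show('box','top',*z(*q),.033)
for q in [(0,120+150),(500,576)]: show('edge','top',*z(*q),0)
for q in [(724,298),(210,0),(500,180)]: show('platform','top',*z(*q),0.02)
# side check
def zs(X,Y): return 199.6+X/3.4,139.6+Y/3.4
show('side: rail top-left front','side',*zs(303,243),.025)
show('side: rail right back top','side',*zs(553,283),.025)
show('side: post top','side',*zs(335,168),.045)
show('side: vial6','side',*zs(651,183),.052)
for s in F[0],: print(np.linalg.norm(s))
for l in [(-.15,-.05),(-.13,.07),(-.05,-.05)]: print(l,toW(l,F))
E
```

```text
(array([0.57640797, 0.26732146]), array([ 0.79134718, -0.61136702]), array([0.61136702, 0.79134718]))
((-102.37150573730469, -43.612693786621094), (23.43449592590332, 148.61000061035156), 6.105125904083252) [[-121.924866   29.024717]
 [-106.119736 -118.74243 ]
 [ -82.818146 -116.25011 ]
 [ -98.623276   31.517044]]
post foot/ top [-62.2  41.5]
vial0cap [-32.5 144.5]
lens [-73.2 135.5]
vial6 [  -0.  -137.4]
box [-132.7  203.1]
box [-123.6  121.3]
box [-92.4 125.7]
box [-96.3 203.4]
edge [-183.1  196.8]
edge [-140.8 -127.8]
platform [  53.6 -129.4]
platform [  8.6 198.4]
platform [29.  7.]
side: rail top-left front [-123.9   26.8]
side: rail right back top [ -93.4 -121.1]
side: post top [-66.7  40.2]
side: vial6 [  -4.8 -140.5]
0.6353793423898001
(-0.15, -0.05) [0.42713754 0.31945915]
(-0.13, 0.07) [0.51632853 0.40219348]
(-0.05, -0.05) [0.50627226 0.25832245]
```

```bash
cat >> meas.py <<'E'
from scipy.spatial.transform import Rotation as Ro
def tool():
    s=status.sense(); return np.array(s['ee_pos']),Ro.from_euler('xyz',s['tool_rot']).as_matrix(),s
def F0():
    f=np.load('F.npz'); return f['o'],f['n'],f['d']
def rep():
    F=F0();p,R,s=tool(); 
    A=np.c_[F[1],F[2]]
    print('t',round(s['time'],2),'bay mm',(toL(p,F)*1000).round(1),'z',round(p[2]*1000,1),'tool y,z in bay',(A.T@R[:2,1]).round(2),(A.T@R[:2,2]).round(2),'x',R[:,0].round(3),'f',np.round(s['wrist_force'],1),'op',round(s['opening'],3))
def goto(L,z):
    F=F0();p,R,s=tool(); W=np.r_[toW(np.array(L)/1000,F),z/1000]; print('to',L,'tool shift',(R.T@(W-p)).round(4))
E
python3 - <<'E'
from meas import *
rep(); goto((-150,-50),450); p,R,s=tool(); print(R.round(3))
snap('wrist','w0.png')
# heights of red box: top corners in both views?
E
```

```text
t 0.1 bay mm [ 201.1 -858.1] z 230.8 tool y,z in bay [ 0.86 -0.51] [-0.51 -0.86] x [-0.     0.001 -1.   ] f [0.2 0.  0.6] op 0.086
to (-150, -50) tool shift [-0.2184 -0.7154 -0.5146]
[[-0.     0.367 -0.93 ]
 [ 0.001 -0.93  -0.367]
 [-1.    -0.001 -0.   ]]
```

View pics/w0.png

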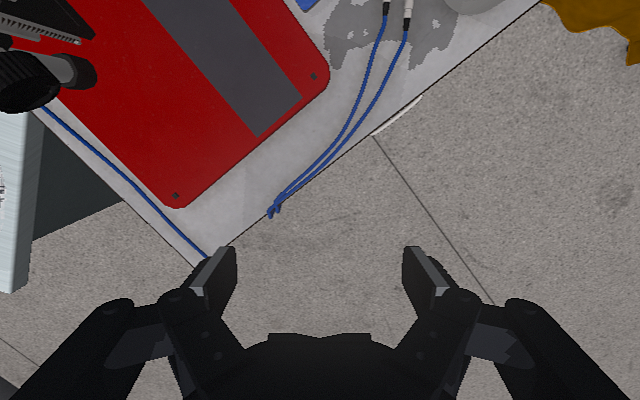

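Request:
drive_tool([
  [[-0.045, 0, 0], 0, 0],
  [[-0.045, 0, 0], 0, 0],
  [[-0.045, 0, 0], 0, 0],
  [[-0.045, 0, 0], 0, 0],
  [[-0.04, 0, 0], 0, 0],
], squeeze=20)

```text
time: 0.65
ee_pos: [0.2106, -0.5334, 0.4511]
tool_rot: [-1.705, 1.557, 1.813]
wrist_force: [-0.3, -0.4, -0.0]
opening: 0.0124
```

Request:
drive_tool([
  [[0, -0.04, -0.03], 0, 0],
  [[0, -0.04, -0.03], 0, 0],
  [[0, -0.04, -0.03], 0, 0],
  [[0, -0.04, -0.03], 0, 0],
  [[0, -0.04, -0.03], 0, 0],
])

```text
time: 1.15
ee_pos: [0.277, -0.2958, 0.4561]
tool_rot: [-1.714, 1.562, 1.796]
wrist_force: [1.0, 0.8, 0.2]
opening: -0.0001
```

Request:
drive_tool([
  [[0, -0.04, -0.03], 0, 0],
  [[0, -0.04, -0.03], 0, 0],
  [[0, -0.04, -0.03], 0, 0],
  [[0, -0.04, -0.03], 0, 0],
  [[0, -0.04, -0.03], 0, 0],
])

```text
time: 1.65
ee_pos: [0.3403, -0.0604, 0.4579]
tool_rot: [-1.929, 1.563, 1.579]
wrist_force: [1.0, -0.5, -0.4]
opening: -0.0001
```

```bash
python3 - <<'E'
from meas import *
rep(); goto((-150,-50),450); print(np.round(status.sense()['joint_positions'],2))
E
```

```text
t 1.65 bay mm [  13.5 -403.7] z 457.9 tool y,z in bay [ 0.85 -0.52] [-0.52 -0.85] x [-0.     0.008 -1.   ] f [ 1.  -0.5 -0.4] op -0.0
to (-150, -50) tool shift [ 0.0108 -0.3235 -0.2171]
[-0.41 -0.3   1.4   0.01  2.04  0.8 ]
```

Request:
drive_tool([
  [[0, -0.04, -0.027], 0, 0],
  [[0, -0.04, -0.027], 0, 0],
  [[0, -0.04, -0.027], 0, 0],
  [[0, -0.04, -0.027], 0, 0],
  [[0, -0.04, -0.027], 0, 0],
])

```text
time: 2.15
ee_pos: [0.3917, 0.1737, 0.46]
tool_rot: [-2.255, 1.563, 1.252]
wrist_force: [1.7, -1.8, 1.0]
opening: -0.0001
```

Request:
drive_tool([
  [[0, -0.03, -0.02], -0.11, 0],
  [[0, -0.03, -0.02], -0.11, 0],
  [[0, -0.02, -0.02], -0.11, 0],
  [[0, 0, 0], -0.11, 0],
  [[0, 0, 0], -0.1, 0],
])

```text
time: 2.65
ee_pos: [0.4085, 0.2836, 0.4579]
tool_rot: [-2.152, 1.564, 1.922]
wrist_force: [0.0, -0.3, 0.5]
opening: 0.0
```

```bash
python3 - <<'E'
from meas import *
rep(); goto((-145,15),250); print(np.round(status.sense()['joint_positions'],2))
snap('wrist','w1.png')
E
```

```text
t 2.65 bay mm [-142.8  -89.8] z 457.9 tool y,z in bay [1.   0.02] [ 0.02 -1.  ] x [-0.002  0.006 -1.   ] f [ 0.  -0.3  0.5] op 0.0
to (-145, 15) tool shift [ 0.2082  0.001  -0.1041]
[0.45 0.01 1.13 0.01 2.   1.09]
```

View pics/w1.png

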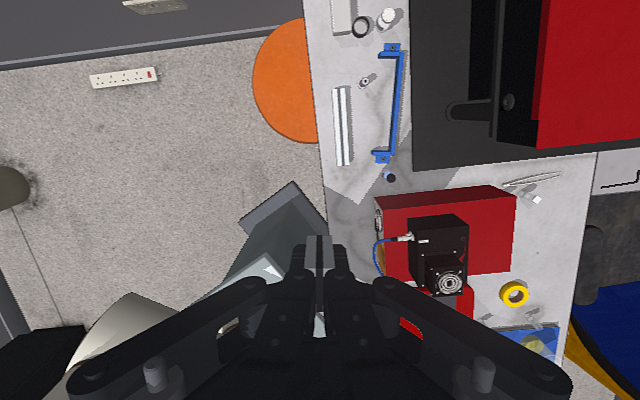

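Request:
drive_tool([
  [[0.045, 0, -0.03], -0.01, 0],
  [[0.045, 0, -0.03], -0.01, 0],
  [[0.045, 0, -0.03], 0, 0],
  [[0.045, 0, -0.015], 0, 0],
  [[0.045, 0, 0], 0, 0],
])

```text
time: 3.2
ee_pos: [0.4701, 0.369, 0.2408]
tool_rot: [3.112, 1.556, 0.919]
wrist_force: [1.0, 0.2, 0.1]
opening: -0.0
```

Request:
drive_tool([
  [[0.045, 0, 0], 0, 0],
  [[0.045, 0, 0], 0, 0],
  [[0.045, 0, 0], 0, 0],
  [[0.03, 0, 0], 0, 0],
  [[0, 0, 0], 0, 0],
])

```text
time: 3.7
ee_pos: [0.468, 0.3681, 0.0625]
tool_rot: [-2.576, 1.564, 1.501]
wrist_force: [-0.4, -0.3, 0.5]
opening: 0.0
```

```bash
python3 - <<'E'
from meas import *
rep(); goto((-145,15),8); print(np.round(status.sense()['joint_positions'],2))
im=snap('top','t1.png');im2=snap('side','s1.png')
cv2.imwrite('pics/t1z.png',cv2.resize(im[120:280,220:440],None,fx=3.6,fy=3.6,interpolation=cv2.INTER_CUBIC))
E
```

```text
t 3.7 bay mm [-147.4   13.5] z 62.5 tool y,z in bay [1.   0.02] [ 0.02 -1.  ] x [ 0.     0.007 -1.   ] f [-0.4 -0.3  0.5] op 0.0
to (-145, 15) tool shift [ 0.0545  0.0026 -0.0012]
[0.53 0.3  1.61 0.01 1.23 1.17]
```

View pics/t1z.png

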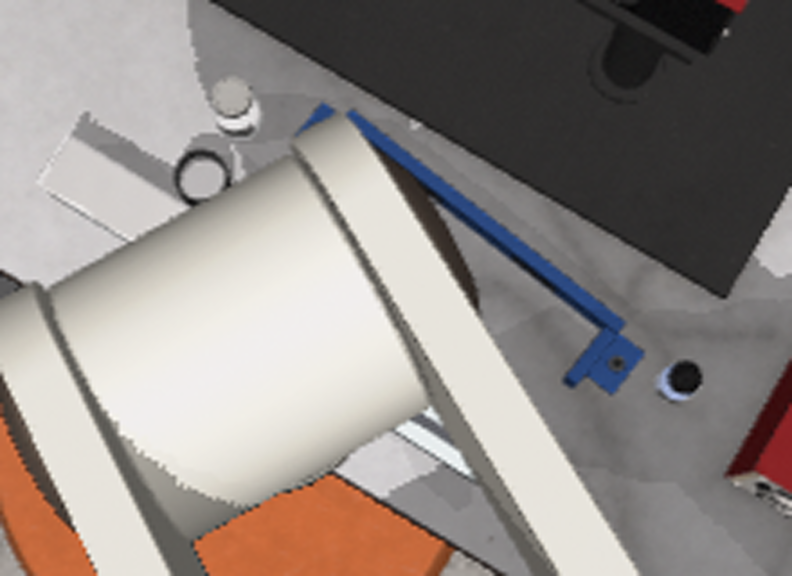

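View pics/s1.png

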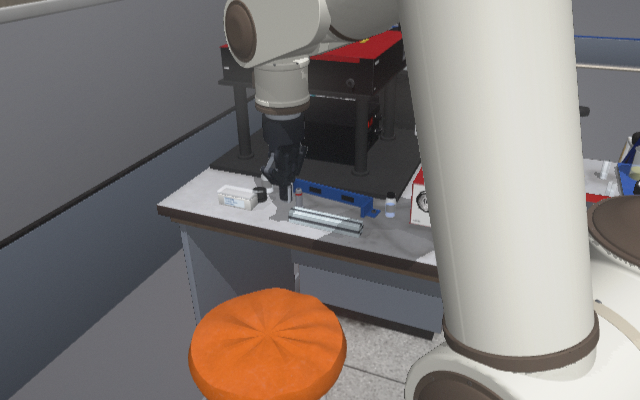

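Request:
drive_tool([
  [[0.03, 0, 0], -0.02, 0],
  [[0.024, 0, 0], 0, 0],
  [[0, 0, 0], 0, 0],
])

```text
time: 4.1
ee_pos: [0.4744, 0.372, 0.0202]
tool_rot: [2.974, 1.549, 0.786]
wrist_force: [-0.1, 0.2, 0.6]
opening: 0.0
```

```bash
python3 - <<'E'
from meas import *
rep(); p,R,s=tool(); print('side proj',proj('side',p))
snap('wrist','w2.png');im=snap('side','s2.png')
cv2.imwrite('pics/s2z.png',cv2.resize(im[140:260,200:430],None,fx=3.4,fy=3.4,interpolation=cv2.INTER_CUBIC))
E
```

```text
t 4.1 bay mm [-144.7   20.5] z 20.2 tool y,z in bay [1.   0.04] [ 0.04 -1.  ] x [ 0.016  0.016 -1.   ] f [-0.1  0.2  0.6] op 0.0
side proj [285.66081465 218.62343854]
```

View pics/w2.png

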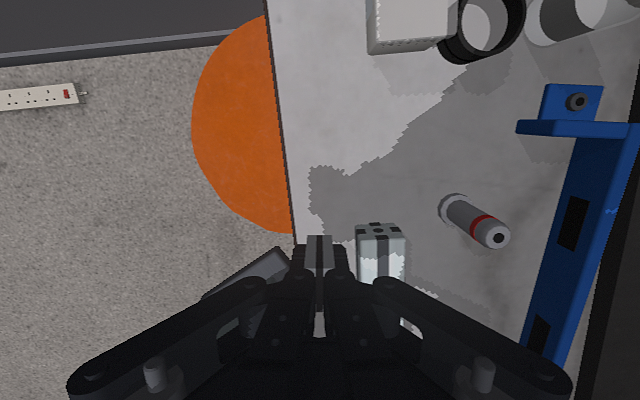

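View pics/s2z.png

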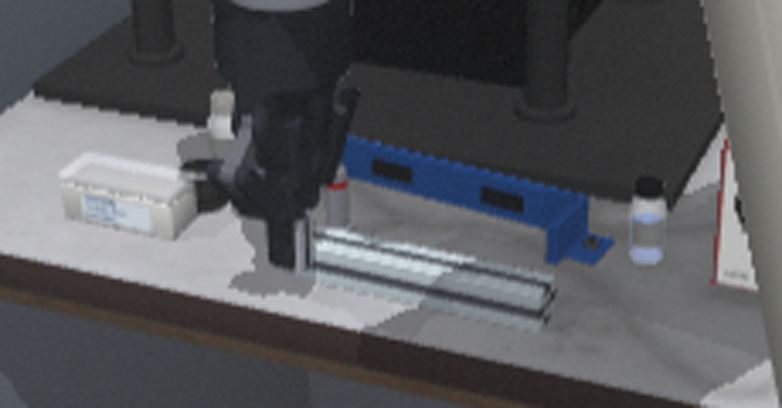

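Request:
drive_tool([
  [[0.006, 0, 0.004], 0.02, 0],
  [[0.006, 0, 0.004], 0.02, 0],
  [[0, 0, 0], 0, 0],
])

```text
time: 4.5
ee_pos: [0.4724, 0.367, 0.0144]
tool_rot: [2.941, 1.54, 0.71]
wrist_force: [0.4, 0.0, 0.0]
opening: -0.0
```

```bash
python3 - <<'E'
from meas import *
rep()
E
```

```text
t 4.5 bay mm [-143.2   15.3] z 14.4 tool y,z in bay [ 1. -0.] [-0. -1.] x [ 0.024  0.02  -1.   ] f [0.4 0.  0. ] op -0.0
```

Request:
drive_tool([
  [[0.006, 0, 0.001], 0, 0],
  [[0.006, 0.004, 0.001], 0, 0],
  [[0, 0.005, 0], 0, 0],
  [[0, 0.006, 0], 0, 0],
])

```text
time: 4.9
ee_pos: [0.4838, 0.3562, 0.0021]
tool_rot: [2.945, 1.539, 0.714]
wrist_force: [-1.4, 1.3, 0.7]
opening: -0.0001
```

```bash
python3 - <<'E'
from meas import *
rep()
E
```

```text
t 4.9 bay mm [-127.6   13.7] z 2.1 tool y,z in bay [ 1. -0.] [-0. -1.] x [ 0.024  0.021 -0.999] f [-1.4  1.3  0.7] op -0.0
```

Request:
drive_tool([
  [[-0.006, 0.005, 0], 0, 0],
  [[0, 0.007, 0], 0, 0],
  [[0, 0.007, 0], 0, 0],
  [[0, 0.007, 0.001], 0, 0],
  [[0, 0.007, 0.001], 0, 0],
])

```text
time: 5.4
ee_pos: [0.5114, 0.3322, 0.0092]
tool_rot: [2.943, 1.538, 0.712]
wrist_force: [-1.3, 0.8, -1.1]
opening: 0.0001
```

```bash
python3 - <<'E'
from meas import *
rep();snap('wrist','w3.png');im=snap('side','s3.png')
cv2.imwrite('pics/s3z.png',cv2.resize(im[140:260,200:430],None,fx=3.4,fy=3.4,interpolation=cv2.INTER_CUBIC))
E
```

```text
t 5.4 bay mm [-91.1  11.6] z 9.2 tool y,z in bay [ 1. -0.] [-0. -1.] x [ 0.024  0.021 -0.999] f [-1.3  0.8 -1.1] op 0.0
```

View pics/w3.png

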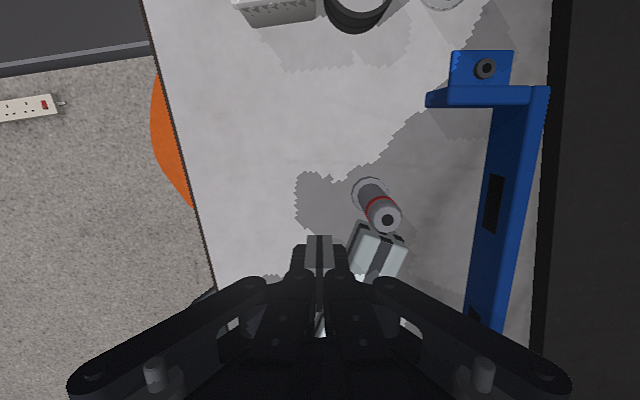

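View pics/s3z.png

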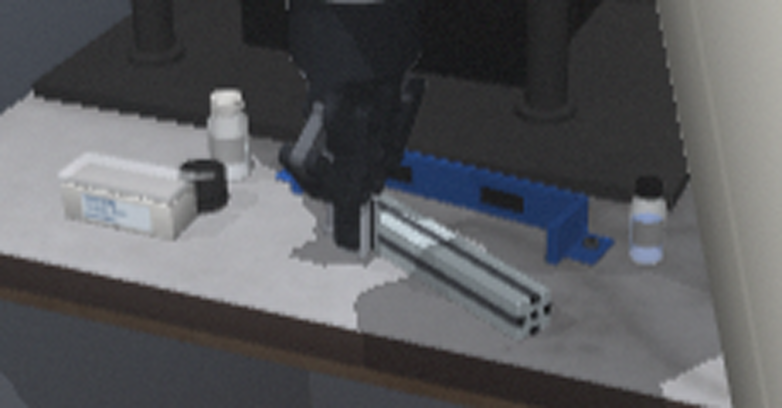

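```bash
cat >> meas.py <<'E'
def wray(u,v,p,R):
    q=eyes.camera_params('wrist'); f=200/np.tan(np.radians(q['fov_y'])/2); H=np.array(q['hand_eye'])
    d=R@(H[:3,:3]@np.array([(u-q['cx'])/f,(v-q['cy'])/f,1.])); c=p+R@H[:3,3]; return c,d
def wL(u,v,z,p,R):
    c,d=wray(u,v,p,R); X=c+d*(z-c[2])/d[2]; return (toL(X,F0())*1000).round(1)
E
python3 - <<'E'
from meas import *
rep();p,R,s=tool()
print('post foot',wL(371,194,.005,p,R),'post top',wL(387,219,.045,p,R)); print('wall tip',wL(428,103,.028,p,R))
im=cv2.imread('pics/w3.png');cv2.imwrite('pics/w3z.png',cv2.resize(im[160:300,280:460],None,fx=4.4,fy=4.2,interpolation=cv2.INTER_CUBIC))
E
```

```text
t 5.5 bay mm [-90.8  11.5] z 9.1 tool y,z in bay [ 1. -0.] [-0. -1.] x [ 0.025  0.021 -0.999] f [-0.3 -0.2 -0.5] op -0.0
post foot [-61.7  43.1] post top [-62.5  42.7]
wall tip [-43.6  89.1]
```

View pics/w3z.png

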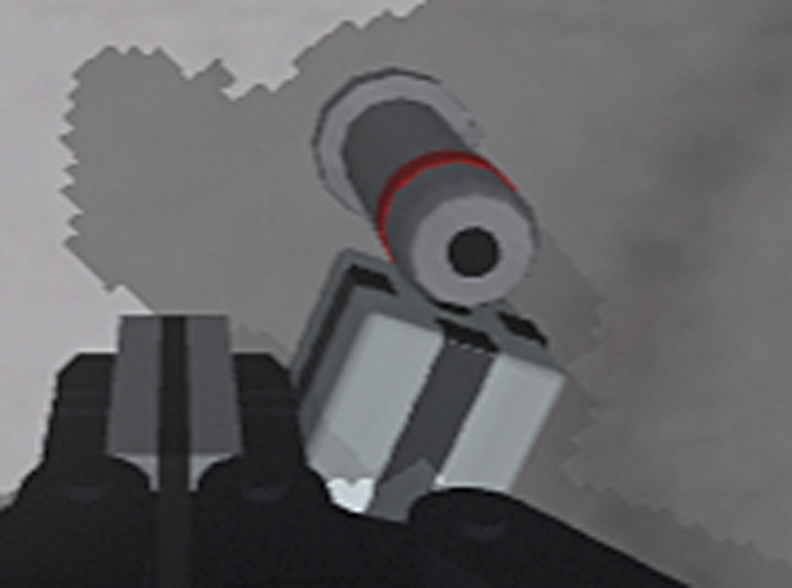

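```bash
python3 - <<'E'
from meas import *
p,R,s=tool()
for q in [(363.6,234.3),(408.4,249.3)]: print('rail end',wL(*q,.025,p,R))
im=cv2.imread('pics/w3.png');cv2.imwrite('pics/w3d.png',cv2.resize(im[40:340,420:560],None,fx=4,fy=2,interpolation=cv2.INTER_CUBIC))
E
```

```text
rail end [-68.4  27.7]
rail end [-45.6  19.4]
```

View pics/w3d.png

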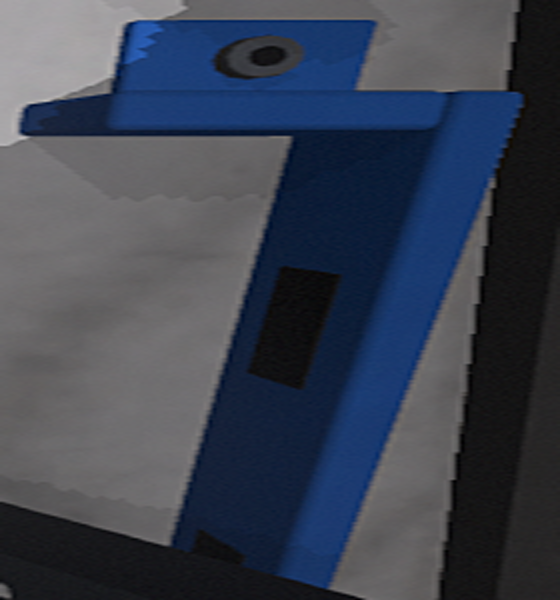

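Request:
drive_tool([
  [[0, 0.006, 0], 0, 0],
  [[0, 0.006, 0], 0, 0],
  [[0, 0.006, 0], 0, 0],
  [[0, 0, 0], 0, 0],
])

```text
time: 5.9
ee_pos: [0.5268, 0.3199, 0.0091]
tool_rot: [2.942, 1.539, 0.711]
wrist_force: [0.2, 0.4, 0.4]
opening: -0.0003
```

```bash
python3 - <<'E'
from meas import *
rep();p,R,s=tool()
for q in [(527.5,105,.028),(490,325,.028),(447,105,.028),(425.5,105,0)]: pass
im=snap('wrist','w4.png');cv2.imwrite('pics/w4z.png',cv2.resize(im[60:340,280:540],None,fx=3,fy=2.1,interpolation=cv2.INTER_CUBIC))
E
```

```text
t 5.9 bay mm [-71.4  11.3] z 9.1 tool y,z in bay [ 1. -0.] [-0. -1.] x [ 0.024  0.021 -0.999] f [0.2 0.4 0.4] op -0.0
```

View pics/w4z.png

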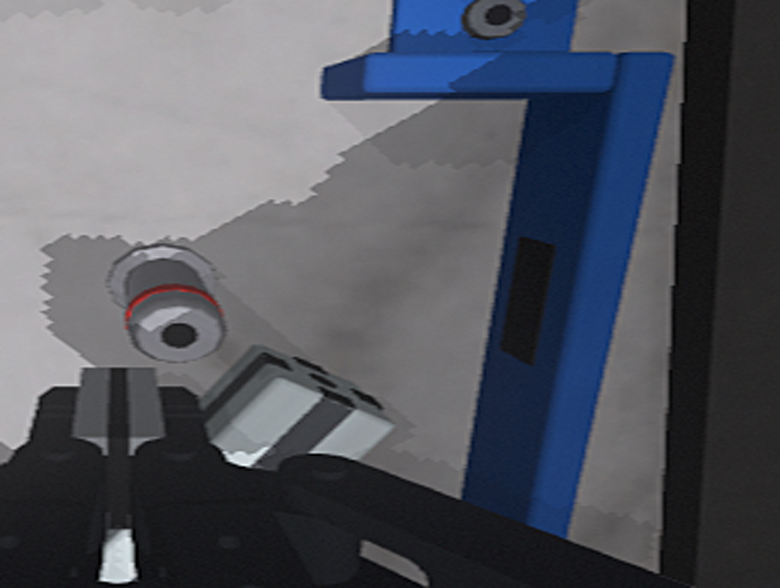

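```bash
python3 - <<'E'
from meas import *
p,R,s=tool()
g=lambda X,Y,z: wL(280+X/3,60+Y/2.1,z,p,R)
print('rear',g(272,378,.025),'front',g(393,422,.025))
print('wall inner corner top',g(612,97,.028),'lower on inner edge',g(552,480,.028),'tip top',g(366,97,.028),'tip base',g(322,99,0),'inner base',g(527,100,0),g(465,500,0),'post top',g(180,335,.045))
E
```

```text
rear [-45.8  24.4] front [-24.7  12.7]
wall inner corner top [-0.4 87.5] lower on inner edge [ 2.7 -1.5] tip top [-35.7  87.7] tip base [-35.3  88.5] inner base [ 0.7 88.2] [  1.8 -26.6] post top [-63.   42.4]
```

Request:
drive_tool([
  [[0, -0.01, 0], 0, 0],
  [[-0.02, -0.015, 0], 0, 0],
  [[-0.03, -0.01, 0.02], 0, 0],
  [[0, -0.01, 0.04], 0, 0],
  [[0, -0.005, 0.04], 0, 0],
])

```text
time: 6.45
ee_pos: [0.4209, 0.2735, 0.0562]
tool_rot: [2.96, 1.539, 0.73]
wrist_force: [-0.1, -1.3, -0.4]
opening: -0.0001
```

Request:
drive_tool([
  [[0, 0, 0.035], 0.1, 0],
  [[0, 0, 0], 0.1, 0],
  [[0, 0, 0], 0.1, 0],
  [[0, 0, 0], 0.1, 0],
  [[0, 0, 0], 0.1, 0],
])

```text
time: 6.95
ee_pos: [0.3918, 0.2445, 0.0557]
tool_rot: [-2.816, 1.538, 0.723]
wrist_force: [-0.4, -0.2, 1.0]
opening: 0.0
```

```bash
python3 - <<'E'
from meas import *
rep();goto((-118,-131),9); print(np.round(status.sense()['joint_positions'],2))
im=snap('wrist','w5.png');im=snap('side','s5.png')
cv2.imwrite('pics/s5z.png',cv2.resize(im[140:260,200:430],None,fx=3.4,fy=3.4,interpolation=cv2.INTER_CUBIC))
E
```

```text
t 6.95 bay mm [-132.2 -130.9] z 55.7 tool y,z in bay [ 0.87 -0.49] [-0.49 -0.87] x [ 0.025  0.022 -0.999] f [-0.4 -0.2  1. ] op 0.0
to (-118, -131) tool shift [ 0.0467  0.0128 -0.0055]
[0.38 0.03 1.95 0.01 1.14 1.55]
```

View pics/w5.png

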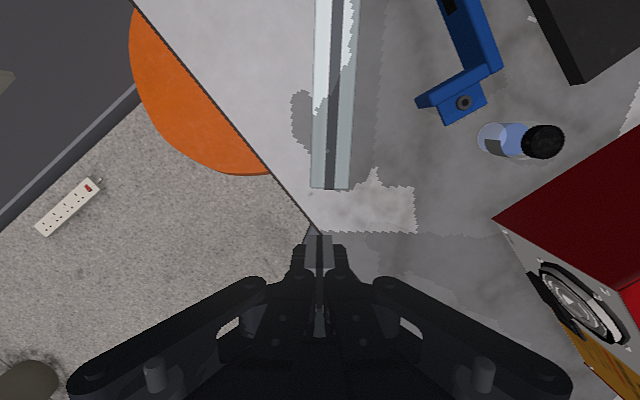

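View pics/s5z.png

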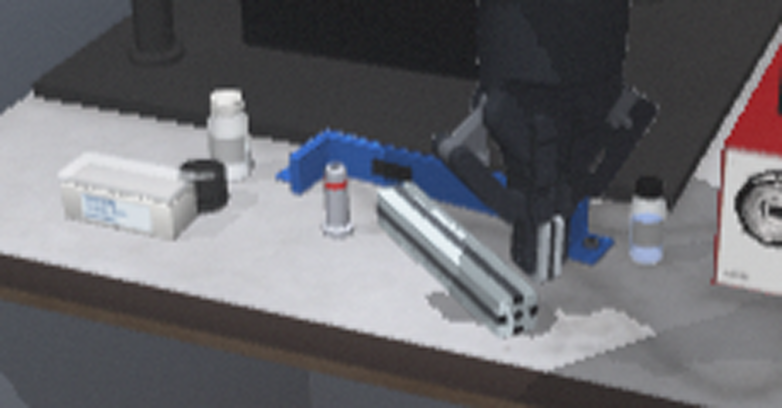

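```bash
python3 - <<'E'
from meas import *
p,R,s=tool()
a,b=wL(311,188,.025,p,R),wL(350,190,.025,p,R); print(a,b)
c=(a+b)/2; print(c, wL(331,5,.025,p,R)); goto(c-np.array([.485,.875])*18,10)
E
```

```text
[-122.6 -102.9] [-101.4 -116.4]
[-112.   -109.65] [-61.9 -19.3]
to [-120.73 -125.4 ] tool shift [ 0.0458  0.0077 -0.009 ]
```

Request:
drive_tool([
  [[0.01, 0.008, 0], 0, 0],
  [[0.02, 0, 0], 0, 0],
  [[0.012, 0, 0], 0, 0],
  [[0, 0, 0], 0, 0],
])

```text
time: 7.45
ee_pos: [0.3957, 0.2375, 0.0108]
tool_rot: [-2.837, 1.537, 0.716]
wrist_force: [-0.8, -0.2, 0.7]
opening: 0.0004
```

```bash
python3 - <<'E'
from meas import *
rep()
E
```

```text
t 7.45 bay mm [-124.8 -134.1] z 10.8 tool y,z in bay [ 0.88 -0.48] [-0.48 -0.88] x [ 0.025  0.022 -0.999] f [-0.8 -0.2  0.7] op 0.0
```

Request:
drive_tool([
  [[0, 0, -0.008], 0, 0],
  [[0, 0, -0.008], 0, 0],
  [[0, 0, -0.007], 0, 0],
  [[0, 0, -0.007], 0, 0],
  [[0, 0, -0.007], 0, 0],
])

```text
time: 7.95
ee_pos: [0.4327, 0.2535, 0.0132]
tool_rot: [-2.846, 1.537, 0.709]
wrist_force: [-1.1, -0.0, -1.2]
opening: -0.0003
```

```bash
python3 - <<'E'
from meas import *
rep()
im=snap('wrist','w6.png');im=snap('side','s6.png')
cv2.imwrite('pics/s6z.png',cv2.resize(im[140:260,200:430],None,fx=3.4,fy=3.4,interpolation=cv2.INTER_CUBIC))
E
```

```text
t 7.95 bay mm [-105.3  -98.8] z 13.2 tool y,z in bay [ 0.88 -0.48] [-0.48 -0.88] x [ 0.026  0.022 -0.999] f [-1.1 -0.  -1.2] op -0.0
```

View pics/w6.png

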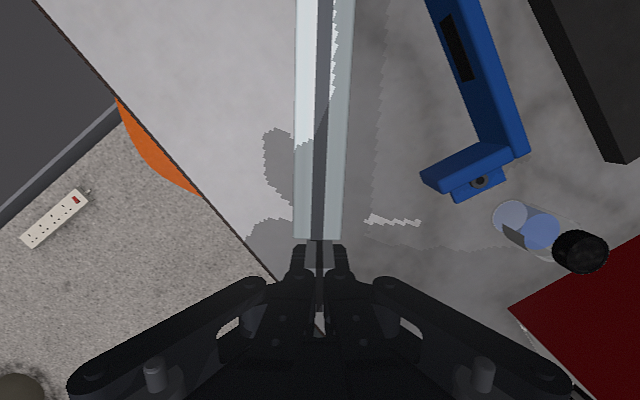

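View pics/s6z.png

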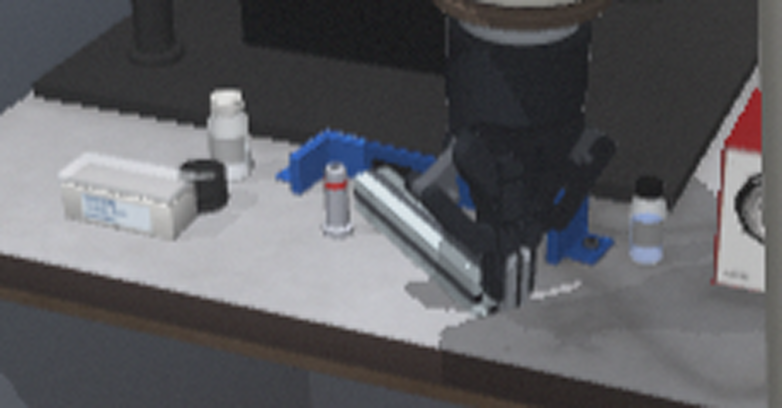

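Request:
drive_tool([
  [[0.002, 0, -0.006], 0, 0],
  [[0.002, 0, -0.006], 0, 0],
  [[0.001, 0, -0.006], 0, 0],
  [[0, 0, -0.004], 0, 0],
])

```text
time: 8.45
ee_pos: [0.4541, 0.263, 0.0085]
tool_rot: [-2.842, 1.537, 0.713]
wrist_force: [-2.3, -0.7, 1.1]
opening: -0.0002
```

```bash
python3 - <<'E'
from meas import *
rep();p,R,s=tool()
im=snap('wrist','w7.png');im=snap('side','s7.png')
cv2.imwrite('pics/s7z.png',cv2.resize(im[140:260,200:430],None,fx=3.4,fy=3.4,interpolation=cv2.INTER_CUBIC))
E
```

```text
t 8.45 bay mm [-94.2 -78.2] z 8.5 tool y,z in bay [ 0.88 -0.48] [-0.48 -0.88] x [ 0.025  0.022 -0.999] f [-2.3 -0.7  1.1] op -0.0
```

View pics/w7.png

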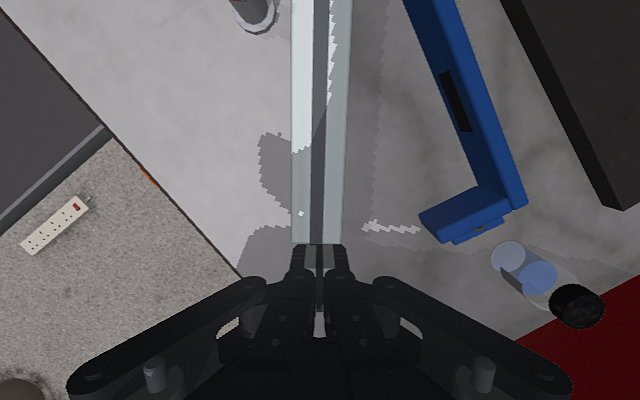

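View pics/s7z.png

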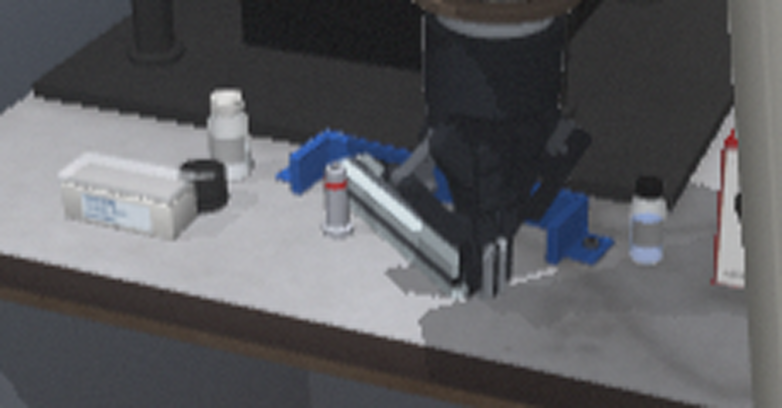

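```bash
python3 - <<'E'
from meas import *
p,R,s=tool()
im=cv2.imread('pics/w7.png'); g=im.min(2).astype(int)
for v in (10,60,110,160,210,235): print(v,[int(x) for x in g[v,284:300]],[int(x) for x in g[v,334:360]])
for q in [(292,10),(291,235),(354,10),(341,235),(291,242),(341,243)]: print(q,wL(*q,.025,p,R))
print('foot',wL(258,16,.005,p,R))
E
```

```text
10 [152, 151, 150, 150, 151, 153, 132, 136, 172, 185, 192, 198, 205, 206, 204, 204] [143, 142, 144, 142, 141, 141, 141, 143, 143, 143, 143, 143, 144, 143, 145, 142, 130, 117, 99, 88, 96, 95, 95, 96, 95, 96]
60 [166, 164, 165, 166, 168, 167, 142, 147, 187, 200, 207, 206, 203, 204, 205, 203] [144, 143, 142, 142, 142, 141, 142, 141, 141, 144, 144, 145, 146, 139, 133, 108, 83, 89, 93, 93, 93, 92, 93, 93, 91, 89]
110 [167, 169, 166, 167, 166, 171, 150, 151, 187, 200, 210, 205, 205, 206, 202, 202] [142, 141, 143, 141, 140, 140, 141, 142, 142, 145, 144, 136, 123, 109, 102, 105, 106, 104, 104, 105, 105, 105, 105, 105, 103, 106]
160 [121, 122, 123, 122, 123, 125, 112, 108, 129, 140, 144, 142, 142, 142, 141, 139] [141, 140, 139, 139, 140, 141, 142, 143, 141, 131, 108, 97, 109, 109, 107, 109, 108, 106, 109, 107, 108, 108, 107, 108, 107, 105]
210 [170, 170, 174, 177, 153, 117, 107, 110, 132, 139, 142, 141, 140, 137, 137, 134] [138, 140, 139, 140, 140, 142, 136, 127, 107, 96, 106, 107, 106, 107, 106, 106, 107, 106, 106, 106, 107, 105, 105, 105, 104, 105]
235 [119, 117, 116, 116, 117, 118, 102, 108, 131, 137, 142, 139, 140, 139, 140, 138] [138, 140, 140, 143, 141, 136, 120, 108, 101, 101, 102, 104, 104, 104, 104, 105, 103, 105, 105, 103, 104, 104, 103, 104, 103, 104]
(292, 10) [-49.   26.9]
(291, 235) [-98.3 -57.3]
(354, 10) [-27.1  14.8]
(341, 235) [-76.7 -69. ]
(291, 242) [-100.2  -60.5]
(341, 243) [-78.6 -72.8]
foot [-62.6  39.2]
```

Request:
drive_tool([
  [[0, 0, -0.004], 0, 0],
  [[0, 0, -0.004], 0, 0],
])

```text
time: 8.75
ee_pos: [0.4615, 0.2663, 0.0088]
tool_rot: [-2.843, 1.537, 0.712]
wrist_force: [-0.7, -1.1, -1.4]
opening: -0.0002
```

Request:
drive_tool([
  [[0.0005, 0, -0.003], 0, 0],
  [[0, 0, -0.003], 0, 0],
])

```text
time: 8.95
ee_pos: [0.4675, 0.2689, 0.0086]
tool_rot: [-2.841, 1.538, 0.713]
wrist_force: [-1.8, -0.2, -1.0]
opening: -0.0
```

```bash
python3 - <<'E'
from meas import *
rep();p,R,s=tool()
im=snap('wrist','w8.png');im=snap('side','s8.png')
cv2.imwrite('pics/s8z.png',cv2.resize(im[140:260,200:430],None,fx=3.4,fy=3.4,interpolation=cv2.INTER_CUBIC))
E
```

```text
t 8.95 bay mm [-87.2 -65.3] z 8.6 tool y,z in bay [ 0.88 -0.48] [-0.48 -0.88] x [ 0.025  0.022 -0.999] f [-1.8 -0.2 -1. ] op -0.0
```

View pics/w8.png

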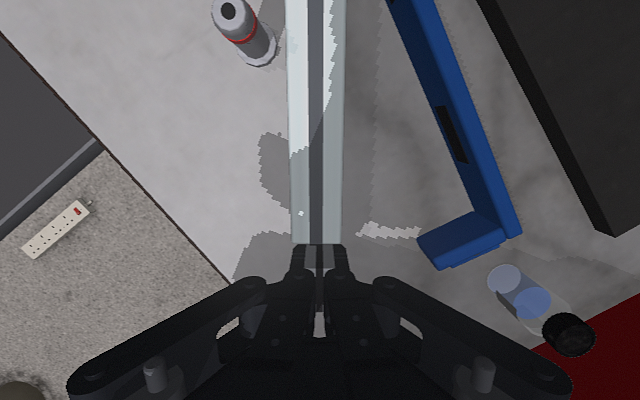

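View pics/s8z.png

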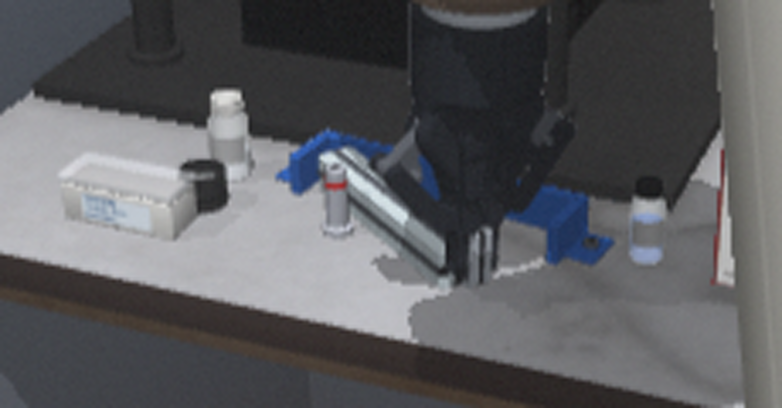

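```bash
cat >> meas.py <<'E'
def tail(rear,front,p,R,ang=None):
    """rear/front: two pixels each of top edges, last = tail corner"""
    r=[wL(*q,.025,p,R) for q in rear]; f=[wL(*q,.025,p,R) for q in front]
    d=(r[0]-r[1])/np.linalg.norm(r[0]-r[1])+(f[0]-f[1])/np.linalg.norm(f[0]-f[1]); d/=np.linalg.norm(d)
    w=np.array([-d[1],d[0]]); P=np.array([-62,43.])
    print('tail corners',r[1],f[1],'theta',np.degrees(np.arctan2(*d)).round(1),'A',(f[1]+150*d).round(1),'postdist',((P-r[1])@w).round(1),'rearpostcorner',(r[1]+150*d).round(1))
E
python3 - <<'E'
from meas import *
p,R,s=tool()
im=cv2.imread('pics/w8.png'); g=im.min(2).astype(int)
for v in (10,235): print(v,[int(x) for x in g[v,280:300]],[int(x) for x in g[v,334:354]])
tail([(289.5,10),(293.5,243)],[(346,10),(343,244)],p,R)
E
```

```text
10 [118, 118, 116, 117, 108, 147, 188, 198, 205, 204, 205, 204, 205, 203, 203, 204, 203, 202, 203, 204] [142, 143, 144, 143, 142, 144, 144, 143, 145, 142, 134, 117, 100, 94, 98, 99, 100, 99, 100, 98]
235 [115, 116, 116, 118, 118, 119, 117, 119, 117, 119, 105, 106, 130, 138, 141, 140, 139, 139, 140, 139] [139, 140, 139, 143, 141, 135, 117, 104, 104, 105, 106, 106, 108, 105, 105, 106, 106, 106, 105, 105]
tail corners [-92.3 -48.6] [-70.9 -60.8] theta 28.6 A [ 0.8 70.9] postdist 17.2 rearpostcorner [-20.6  83.1]
```

Request:
drive_tool([
  [[0, 0, 0.012], 0, 0],
  [[-0.03, -0.01, 0.005], 0, 0],
  [[-0.01, -0.02, -0.02], 0, 0],
  [[0, -0.01, -0.03], 0, 0],
  [[0, 0, 0], 0, 0],
])

```text
time: 9.55
ee_pos: [0.4781, 0.3179, 0.0516]
tool_rot: [-2.842, 1.537, 0.712]
wrist_force: [-0.6, -0.9, -0.4]
opening: 0.0
```

```bash
python3 - <<'E'
from meas import *
rep();goto((-102,-21),9)
im=snap('wrist','w9.png')
E
```

```text
t 9.55 bay mm [-108.8  -20.1] z 51.6 tool y,z in bay [ 0.88 -0.48] [-0.48 -0.88] x [ 0.026  0.022 -0.999] f [-0.6 -0.9 -0.4] op 0.0
to (-102, -21) tool shift [ 0.0426  0.0068 -0.0011]
```

View pics/w9.png

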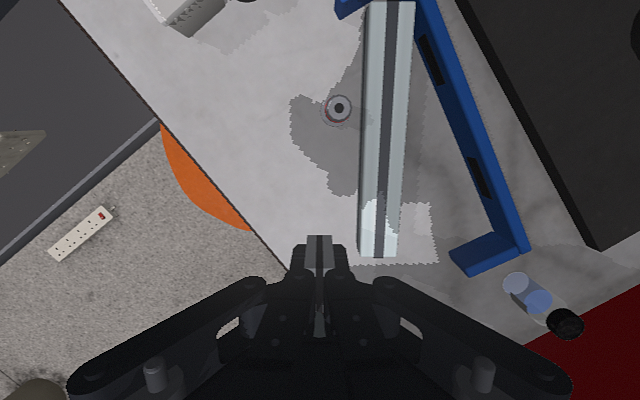

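```bash
python3 - <<'E'
from meas import *
p,R,s=tool()
tail([(371,3),(360,257)],[(415,5),(397,257)],p,R); print([wL(*q,.025,p,R) for q in [(371,3),(415,5)]],'post',wL(338,109,.045,p,R))
E
```

```text
tail corners [-93.7 -49.8] [-72.  -61.6] theta 28.5 A [-0.3 70.2] postdist 16.5 rearpostcorner [-22.  82.]
[array([-22.2,  80.2]), array([-2.2, 68.1])] post [-64.   40.9]
```

Request:
drive_tool([
  [[0.02, 0.004, 0], 0, 0],
  [[0.018, 0.004, 0], 0, 0],
  [[0.002, 0, 0], 0, 0],
])

```text
time: 9.9
ee_pos: [0.4787, 0.309, 0.0103]
tool_rot: [-2.834, 1.538, 0.721]
wrist_force: [-0.3, -0.5, -0.4]
opening: -0.0002
```

```bash
python3 - <<'E'
from meas import *
rep()
E
```

```text
t 9.9 bay mm [-102.9  -26.7] z 10.3 tool y,z in bay [ 0.88 -0.48] [-0.48 -0.88] x [ 0.024  0.022 -0.999] f [-0.3 -0.5 -0.4] op -0.0
```

Request:
drive_tool([
  [[0, 0.006, 0], 0, 0],
  [[0, 0.006, 0], -0.03, 0],
  [[0, 0.006, 0], -0.045, 0],
  [[0, 0.006, 0], -0.045, 0],
  [[0, 0.006, 0], -0.045, 0],
])

```text
time: 10.4
ee_pos: [0.4907, 0.2797, 0.013]
tool_rot: [-2.999, 1.538, 0.726]
wrist_force: [-0.1, 0.8, -0.5]
opening: -0.0001
```

```bash
python3 - <<'E'
from meas import *
rep()
im=snap('wrist','w10.png')
E
```

```text
t 10.4 bay mm [-75.5 -42.6] z 13.0 tool y,z in bay [ 0.95 -0.32] [-0.32 -0.95] x [ 0.025  0.022 -0.999] f [-0.1  0.8 -0.5] op -0.0
```

View pics/w10.png

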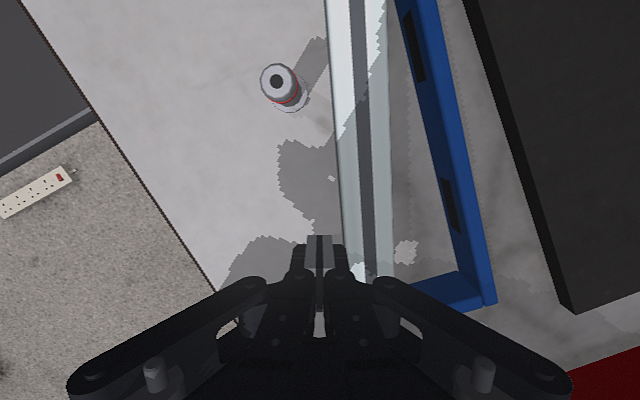

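```bash
python3 - <<'E'
from meas import *
p,R,s=tool()
print('tail front',wL(393,279,.025,p,R)); a=wL(327,5,.025,p,R);b=wL(343,240,.025,p,R);print(a,b,np.degrees(np.arctan2(a[0]-b[0],a[1]-b[1])))
a=wL(387,5,.025,p,R);b=wL(393,279,.025,p,R);print(a,b,np.degrees(np.arctan2(a[0]-b[0],a[1]-b[1])))
im=cv2.imread('pics/w10.png');cv2.imwrite('pics/w10z.png',cv2.resize(im[180:340,320:520],None,fx=4,fy=3.5,interpolation=cv2.INTER_CUBIC))
E
```

```text
tail front [-40.7 -65.7]
[-33.8  66.9] [-59.2 -35.8] 13.89175648061701
[-10.3  58.9] [-40.7 -65.7] 13.711195255966798
```

View pics/w10z.png

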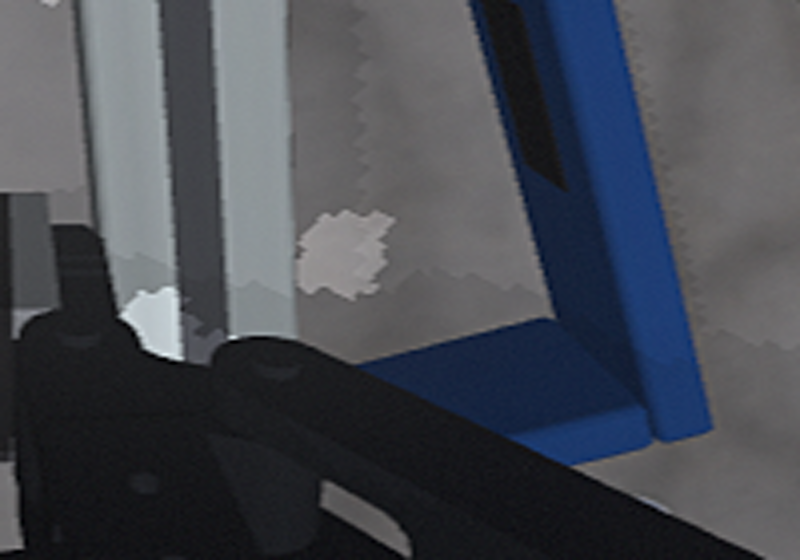

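```bash
python3 - <<'E'
from meas import *
im=snap('side','s10.png')
cv2.imwrite('pics/s10z.png',cv2.resize(im[160:240,260:400],None,fx=5.5,fy=5.5,interpolation=cv2.INTER_CUBIC))
E
```

```text
(no output)
```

View pics/s10z.png

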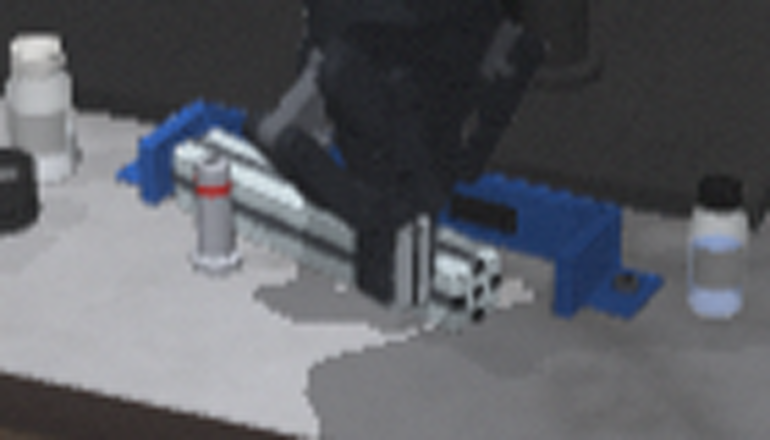

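```bash
python3 - <<'E'
from meas import *
for n,X,Y,z in [('rear post corner',175,148,.025),('tail front top',498,252,.025),('tail rear top',462,265,.025),('ref endwall tip top inner -y',558,250,.028),('ref +y tip top',143,145,.028),('post top',213,158,.045)]:
    print(n,(toL(pt('side',260+X/5.5-.4,160+Y/5.5-.4,z),F0())*1000).round(1))
E
```

```text
rear post corner [-31.8  80.7]
tail front top [-44.6 -69.8]
tail rear top [-59.5 -62.8]
ref endwall tip top inner -y [-37.5 -90.7]
ref +y tip top [-40.5  89.9]
post top [-63.9  41.5]
```

Request:
drive_tool([
  [[0.002, 0.005, 0], -0.05, 0],
  [[0.002, 0.005, 0], -0.05, 0],
  [[0.001, 0.005, 0], -0.05, 0],
  [[0, 0, 0], 0, 0],
])

```text
time: 10.9
ee_pos: [0.4997, 0.2674, 0.0104]
tool_rot: [3.126, 1.535, 0.715]
wrist_force: [0.3, 0.3, 0.1]
opening: -0.0001
```

```bash
python3 - <<'E'
from meas import *
rep()
im=snap('wrist','w11.png');im=snap('side','s11.png')
cv2.imwrite('pics/s11z.png',cv2.resize(im[160:240,260:400],None,fx=5.5,fy=5.5,interpolation=cv2.INTER_CUBIC))
E
```

```text
t 10.9 bay mm [-60.8 -46.8] z 10.4 tool y,z in bay [ 0.98 -0.18] [-0.18 -0.98] x [ 0.027  0.023 -0.999] f [0.3 0.3 0.1] op -0.0
```

View pics/w11.png

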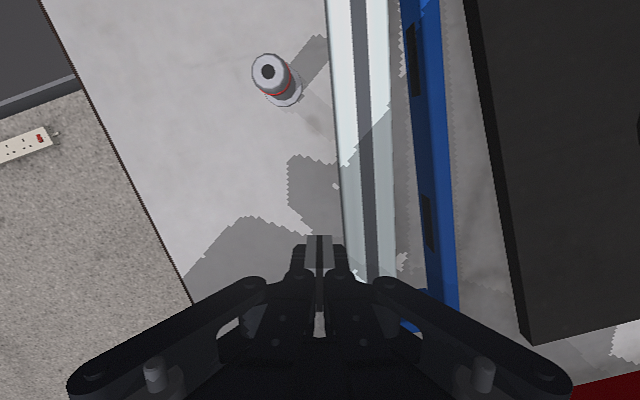

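View pics/s11z.png

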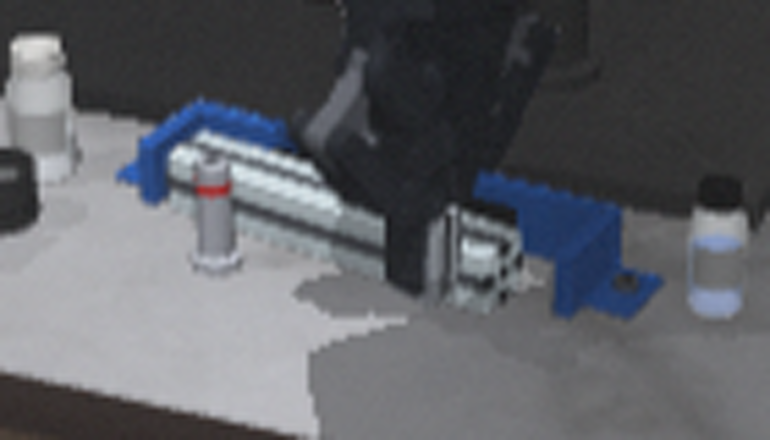

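```bash
python3 - <<'E'
from meas import *
p,R,s=tool()
for l,(q1,q2) in {'rear':((327,5),(344,235)),'front':((388,5),(393,275))}.items():
    a=wL(*q1,.025,p,R);b=wL(*q2,.025,p,R);print(l,a,b,np.degrees(np.arctan2(a[0]-b[0],a[1]-b[1])).round(1))
for n,X,Y,z in [('rear post corner',170,158,.025),('tail front top',520,243,.025)]:
    print(n,(toL(pt('side',260+X/5.5-.4,160+Y/5.5-.4,z),F0())*1000).round(1))
E
```

```text
rear [-36.4  66.9] [-45.8 -33.8] 5.3
front [-11.9  62.3] [-24.3 -60.6] 5.8
rear post corner [-40.   77.7]
tail front top [-34.7 -73.8]
```

Request:
drive_tool([
  [[0, -0.01, 0], -0.06, 0],
  [[0, -0.006, -0.016], -0.06, 0],
  [[0, 0, -0.016], -0.06, 0],
  [[0, 0, -0.012], 0, 0],
  [[0, 0, 0], 0, 0],
])

```text
time: 11.5
ee_pos: [0.5177, 0.3146, 0.0133]
tool_rot: [2.942, 1.534, 0.704]
wrist_force: [-0.9, 0.6, 0.1]
opening: -0.0002
```

```bash
python3 - <<'E'
from meas import *
rep()
E
```

```text
t 11.5 bay mm [-75.3   1.5] z 13.3 tool y,z in bay [ 1.   -0.01] [-0.01 -1.  ] x [ 0.028  0.024 -0.999] f [-0.9  0.6  0.1] op -0.0
```

Request:
drive_tool([
  [[0.003, 0.008, 0.003], 0, 0],
  [[0.002, 0.007, 0.003], 0, 0],
  [[0, 0.005, 0], 0, 0],
  [[0, 0.005, 0], 0, 0],
  [[0, 0.004, 0], 0, 0],
])

```text
time: 12.0
ee_pos: [0.5368, 0.2888, 0.0075]
tool_rot: [2.97, 1.536, 0.726]
wrist_force: [-1.2, 1.4, 1.0]
opening: -0.0002
```

Request:
drive_tool([
  [[0, 0.003, 0], 0, 0],
  [[0, 0.003, 0], 0, 0],
])

```text
time: 12.2
ee_pos: [0.5414, 0.2848, 0.0074]
tool_rot: [3.017, 1.536, 0.773]
wrist_force: [-21.7, 22.4, 4.5]
opening: 0.0001
```

```bash
python3 - <<'E'
from meas import *
rep()
im=snap('wrist','w12.png');im=snap('side','s12.png')
cv2.imwrite('pics/s12z.png',cv2.resize(im[160:240,260:400],None,fx=5.5,fy=5.5,interpolation=cv2.INTER_CUBIC))
E
```

```text
t 12.2 bay mm [-38.4  -7.6] z 7.4 tool y,z in bay [ 1.   -0.02] [-0.02 -1.  ] x [ 0.025  0.024 -0.999] f [-21.7  22.4   4.5] op 0.0
```

View pics/w12.png

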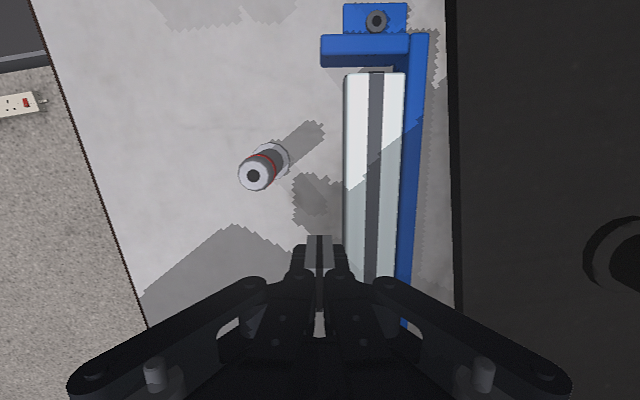

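View pics/s12z.png

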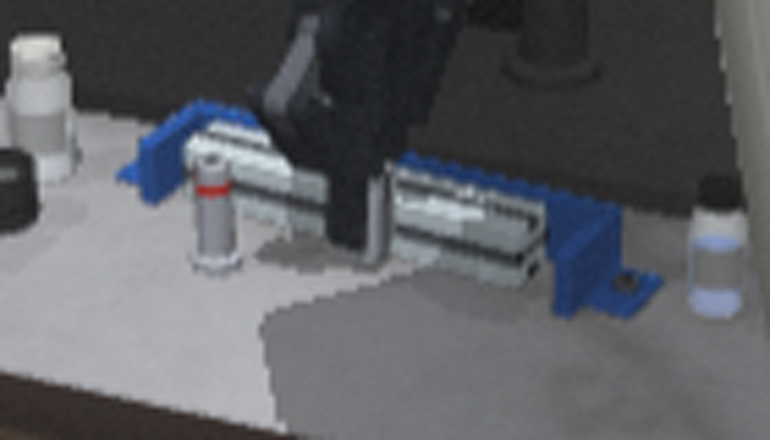

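Request:
drive_tool([
  [[0, -0.01, 0], 0, 0],
  [[0, -0.015, 0], 0, 0],
  [[-0.02, -0.02, 0], 0, 0],
  [[-0.03, 0, 0], 0, 0],
  [[-0.03, 0, 0], 0, 0],
])

```text
time: 12.8
ee_pos: [0.4983, 0.3129, 0.085]
tool_rot: [3.108, 1.543, 0.864]
wrist_force: [0.2, 0.4, 0.1]
opening: 0.0003
```

```bash
python3 - <<'E'
from meas import *
rep()
im=snap('wrist','w13.png');cv2.imwrite('pics/w13z.png',cv2.resize(im[0:300,280:480],None,fx=4,fy=2,interpolation=cv2.INTER_CUBIC))
E
```

```text
t 12.8 bay mm [-89.7 -11.7] z 85.0 tool y,z in bay [ 1.   -0.02] [-0.02 -1.  ] x [ 0.018  0.021 -1.   ] f [0.2 0.4 0.1] op 0.0
```

View pics/w13.png

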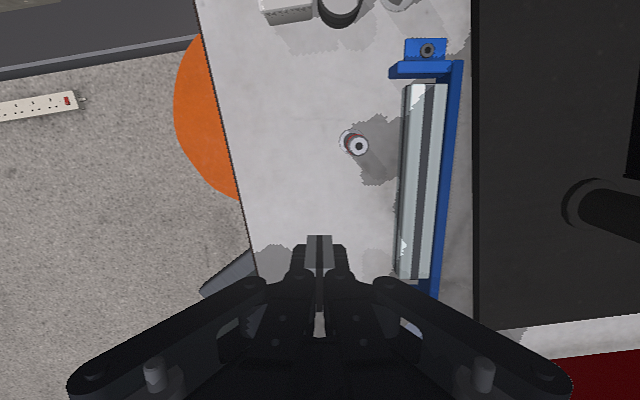

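```bash
python3 - <<'E'
from meas import *
p,R,s=tool()
for q in [(406,84),(447,84),(398,278),(431,279)]: print(wL(*q,.025,p,R))
print('wall inner top',wL(451,77,.028,p,R),wL(435,270,.028,p,R))
im=cv2.imread('pics/w13.png')
for v in (100,150,200,250,270): print(v,[tuple(int(c) for c in x) for x in im[v,426:452]])
E
```

```text
[-26.   84.7]
[ 2.8 84.2]
[-22.9 -68.1]
[  5.  -69.5]
wall inner top [ 3.8 88.3] [  6.3 -59.4]
100 [(73, 66, 65), (76, 70, 66), (76, 70, 68), (74, 68, 67), (75, 69, 67), (75, 68, 66), (66, 60, 58), (118, 114, 108), (170, 165, 158), (176, 173, 165), (173, 168, 160), (171, 166, 158), (167, 163, 155), (166, 163, 155), (166, 163, 155), (168, 163, 156), (168, 164, 156), (169, 164, 157), (172, 170, 162), (154, 149, 142), (95, 83, 75), (47, 19, 6), (72, 38, 17), (98, 50, 23), (113, 58, 30), (119, 62, 30)]
150 [(76, 70, 68), (73, 67, 65), (64, 60, 58), (136, 132, 126), (179, 175, 166), (170, 167, 159), (168, 164, 156), (166, 162, 155), (166, 161, 155), (165, 161, 155), (166, 162, 155), (166, 163, 155), (168, 164, 157), (175, 171, 163), (155, 151, 141), (96, 85, 75), (48, 24, 11), (74, 40, 22), (102, 56, 31), (115, 63, 32), (120, 65, 34), (121, 67, 36), (119, 63, 34), (121, 64, 35), (119, 64, 32), (120, 63, 31)]
200 [(170, 166, 158), (166, 160, 154), (164, 160, 153), (163, 159, 153), (163, 161, 152), (163, 160, 151), (162, 160, 151), (164, 161, 153), (170, 166, 159), (167, 166, 158), (118, 11
[... 375 characters left out ...]
03, 59, 38), (118, 66, 40), (121, 68, 40), (120, 67, 40), (121, 67, 41), (119, 67, 41), (120, 66, 38), (122, 66, 35), (116, 67, 41), (102, 87, 83), (98, 101, 106), (101, 101, 103), (105, 104, 106), (102, 100, 102), (102, 100, 102), (102, 100, 103), (101, 99, 101), (101, 100, 102)]
270 [(162, 159, 151), (164, 161, 154), (164, 161, 155), (119, 114, 111), (48, 25, 14), (75, 44, 28), (102, 56, 33), (118, 66, 39), (123, 68, 39), (120, 66, 38), (120, 66, 38), (119, 66, 38), (120, 65, 38), (123, 64, 33), (114, 65, 37), (97, 82, 78), (96, 100, 104), (102, 103, 106), (102, 101, 103), (104, 103, 105), (103, 105, 106), (105, 105, 106), (107, 105, 107), (110, 108, 110), (113, 111, 113), (113, 111, 114)]
```

View pics/w13z.png

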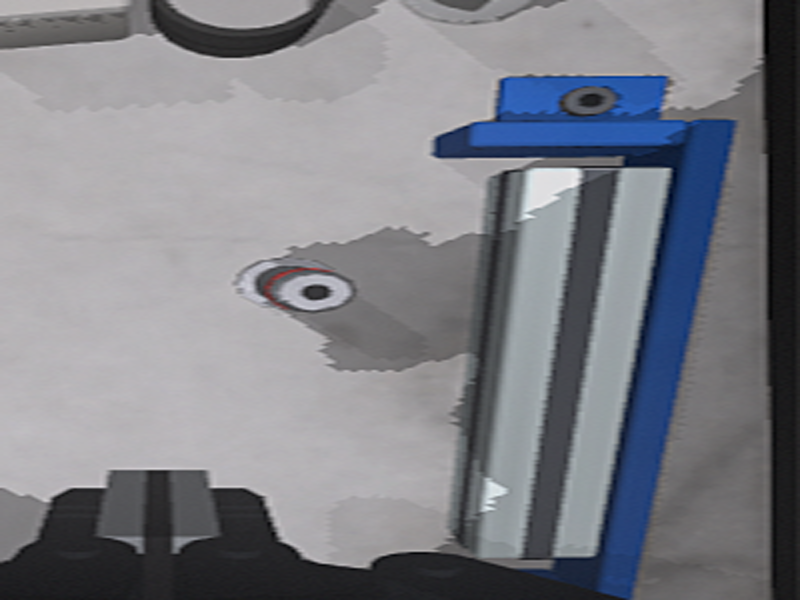

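Request:
drive_tool([
  [[-0.04, 0, 0], 0, 0],
  [[-0.045, 0, 0], 0, 0],
  [[-0.045, 0, 0.03], 0, 0],
  [[-0.045, 0, 0.045], 0, 0],
  [[-0.045, 0, 0.045], 0, 0],
])

```text
time: 13.35
ee_pos: [0.4302, 0.2349, 0.285]
tool_rot: [3.059, 1.542, 0.819]
wrist_force: [1.7, 0.8, 0.7]
opening: 0.0
```

Request:
drive_tool([
  [[-0.03, 0, 0.045], 0, 0],
  [[0, 0, 0.045], 0, 0],
  [[0, 0, 0.045], 0, 0],
  [[0, 0, 0.045], 0, 0],
  [[0, 0, 0.045], 0, 0],
])

```text
time: 13.85
ee_pos: [0.2867, 0.0595, 0.3091]
tool_rot: [2.84, 1.533, 0.607]
wrist_force: [0.2, -1.5, 0.8]
opening: -0.0002
```

```bash
python3 - <<'E'
from meas import *
rep()
im=snap('top','t14.png');cv2.imwrite('pics/t14z.png',cv2.resize(im[120:280,220:440],None,fx=3.6,fy=3.6,interpolation=cv2.INTER_CUBIC))
im=snap('side','s14.png');cv2.imwrite('pics/s14z.png',cv2.resize(im[140:260,200:430],None,fx=3.4,fy=3.4,interpolation=cv2.INTER_CUBIC))
E
```

```text
t 13.85 bay mm [-102.2 -341.6] z 309.1 tool y,z in bay [ 1. -0.] [-0. -1.] x [ 0.031  0.022 -0.999] f [ 0.2 -1.5  0.8] op -0.0
```

View pics/t14z.png

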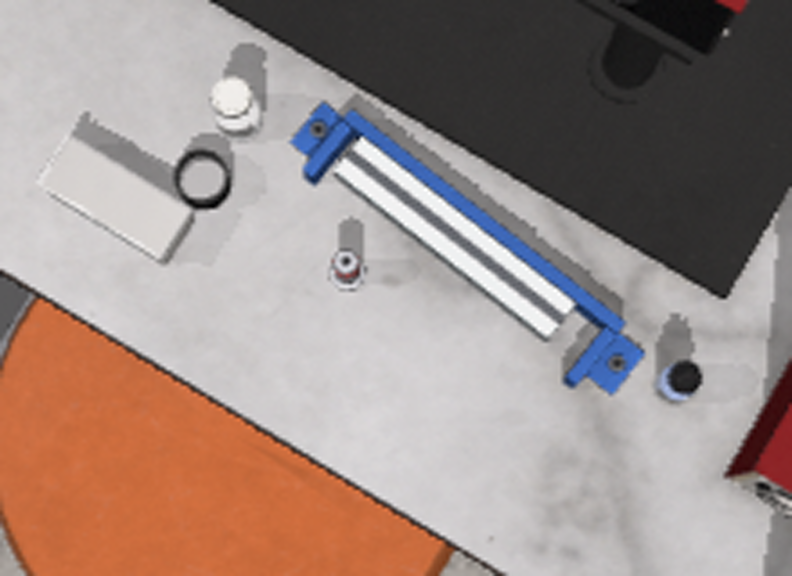

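View pics/s14z.png

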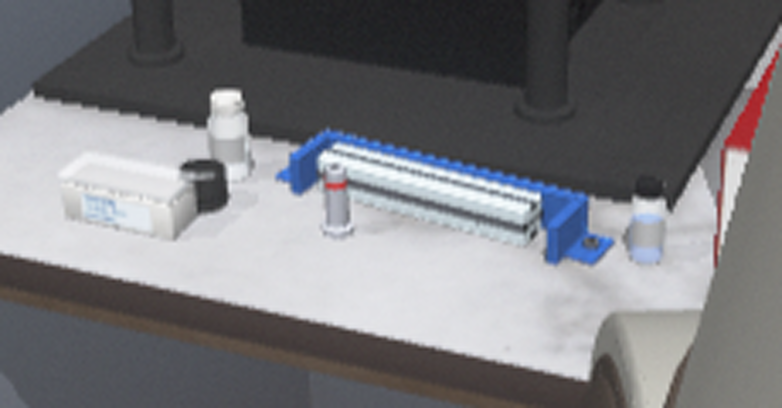

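```bash
python3 - <<'E'
from meas import *
a=cv2.imread('pics/top0.png');im=cv2.imread('pics/t14.png');F=F0()
r=cv2.inRange(im,(215,215,215),(255,255,255))
vs,us=np.nonzero(r[150:225,305:390]); L=np.array([toL(pt('top',u+305,v+150,.025),F)*1000 for u,v in zip(us,vs)])
k=(L[:,0]>-32)&(L[:,0]<5)&(abs(L[:,1])<88);print(cv2.minAreaRect(L[k].astype(np.float32)))
d=cv2.absdiff(a,im).max(2)
for n,(x0,y0,x1,y1) in dict(vial0=(275,135,295,158),lens=(268,158,286,180),box=(228,150,275,195),vial6=(400,215,418,235)).items(): print(n,(d[y0:y1,x0:x1]>40).sum())
workorder.finish_job()
E
```

```text
((-12.483043670654297, 7.0712432861328125), (23.442092895507812, 148.22837829589844), 0.10340987145900726)
vial0 0
lens 0
box 0
vial6 0
the job is handed in; nothing more can be done
```

I pushed the profile into the bay and handed the job in at about 14 s of robot time, out of 64 s. It was only pushed with the shut fingers, never gripped or lifted:

1. **Post end in:** I pushed the post end forward to turn the profile about 29°, then pushed on the tail end along its length. That took the post end past the post until its corner was within a millimetre or two of the back wall.
2. **Tail in:** I swung the tail in, then pressed the middle until the profile met the back wall.

**Final position:** The last top view puts the profile's centre at bay x = -12.5 mm, y = +7 mm, turned 0.1° from the wall. That is flush to within about 1 mm and fully between the end walls.

**Other objects:** The vials, lens tube and slide box look the same in the before and after top pictures. The arm had backed well clear before I handed in.

**Checks that were off or disagreed:**
- **Force:** The last press peaked at about 31 N on the wrist. I let go straight away.
- **Wrist camera:** It read about 3 to 5 mm too far in x for both the profile and the wall. Their difference still showed a gap of 1 mm or so.
- **Tool tilt:** The tool leaned about 2° during the pushes, with no visible effect.
- **Post position:** I measured the post at y of about 43 mm, where the task says about 46. It stayed clear by at least about 5 mm.

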